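# Clamp a box of sample vials in the crank packing clamp

### The arm

A 7-joint arm with a two-finger parallel gripper is mounted at the origin on the work surface. World frame = base frame: x ahead of the robot, y to its left, z up, the work surface at z = 0. Lengths are in mm, angles in rad, forces in N, time in s.
With the tool pointing down it reaches from about 400 to 875 mm from the base axis. Payload 4.4 kg.
Tool frame: the origin (TCP) lies midway between the tips of the shut fingers; the grasp point (between the pads) lies 19 mm behind it; z points along the fingers, y is the line along which they close (so a half turn about z gives the same grasp; the last joint's range is limited). The gripper opens to 85 mm and grips with 20 to 120 N. Pads are 22 mm wide; open, the fingers measure 114 mm over their backs; the gripper's body (76 mm by 85 mm) begins 54 mm behind the grasp point. The pads swing forward as they close: fully open they stand 13 mm farther back than shut.
Start: joints at [-1.316, 0.628, 0.038, 1.517, -0.027, 0.996, -0.02], TCP at [204.938, 616.862, 231.313] pointing down, gripper open.
Joint ranges: [-3.06, 3.06], [-0.37, 2.12], [-1.25, 1.32], [0.18, 2.47], [-1.1, 4.24], [0.23, 1.98], [-2.94, 2.94]. Speed limits (rad/s): [2.57, 2.57, 3.14, 3.14, 3.14, 3.14, 3.14].

### API

Orientations are given as [roll, pitch, yaw] about the fixed x, y, z axes, in that order (R = Rz(yaw) Ry(pitch) Rx(roll)).
In Python, from cell import read_state, get_image, finish_job gives the robot as it stands.
- The arm moves only by the tool send_rows, never from a script. Its argument "series" is a list of rows, each an object of numbers: "ax", "ay", "az": the turn, a rotation vector about the tool's x, y, z in rad; "dx", "dy", "dz": the shift along the tool's x, y, z in cm; "hand": the closure, from 0 (fully open) to 1 (shut). In form: [{"ax": .., "ay": .., "az": .., "dx": .., "dy": .., "dz": .., "hand": ..}, ...]. A call has 1 to 10 rows; each row is the pose to reach, as a shift and turn from the pose commanded when the call began, along the tool's axes at that moment; what a row does not reach only later rows make up. A row lasts 1/10 s, in which the tool goes at most 50 mm and 8.59 degrees, less where a joint would pass 70% of its speed; a pose out of reach is approached as far as the arm can. A call with a gripper value outside its range is refused whole. The fingers move at their own pace and stop on an object; the grip force is fixed at half the most. Time passes only in rows, so rows that repeat a pose let the fingers close. It gives the time, the measured TCP pose, the force, the opening and the grip force at its end, in the units of the state.
- read_state(): the state, without advancing time (a new reading comes with each control period).
- get_image(name): name is "scene" or "side" or "wrist"; returns a dict with "pixels" (400x640x3 uint8, red, green, blue), "mtx" (3x3 intrinsics, pixels), "R" (3x3) and "t" (3): a world point X has camera coordinates R X + t. Camera axes: x right, y down, z forward; pixel columns grow to the right and rows downward; lengths in mm; the calibration is good to about 2 mm. A picture is of the moment at which its call begins. There is no depth.
- finish_job(): hands the job in; it is judged then, once.
The state is a dict: "clock": time; "qpos": joint angles; "qd": joint speeds; "tau": joint torques, N m; "eef_pos": TCP position; "tool_rot": TCP orientation; "force": force on the tool from outside, world axes, zero at the start; "torque": the same for the moment, N m; "width": finger opening in mm; "gripper_force": force on a finger pad.
Only numpy, scipy, OpenCV 4.12 (cv2) and the standard library are available. Lean on these libraries where they do the work, as an engineer would, in place of code of your own. Each camera call takes 0.05 s, during which the arm holds its last target. There are 200 camera calls.

### The job

Set the clear box of vials flat on the bed of the packing clamp, between the two low side guides and in line with them. Then take hold of the loose black sleeve on the crank and, keeping hold of it, wind clockwise until the jaw has pushed the box against the end stop and grips it firmly, feeling for the moment it goes tight so that the thin box is not crushed. Let go, leaving it clamped and the other things where they stand.

Things in the scene. Friction and masses are not known exactly. Their poses are not given: they have to be found in the camera images.
- box_mid (a point): Centre (half-way up) of the clear plastic box of vials, closed by a see-through lid in a white rim, about 0.2 to 0.42 kg: 60 mm along its x, 80 mm along its y, 50 mm tall; z up. It stands loose on the table, to the robot's right. Grasp it across its x (60 mm).
- vial_box: The same box of vials; this origin is the centre of its underside.
- clamp: Grey base of the packing clamp, fixed to the table, 120 mm along its x, 400 mm along its y; z up. Origin on the table surface. In its frame: plywood bed, top at z = 30 mm; two low aluminium side guides along y, 70 mm apart inside (x = -35 to 35 mm), tops at z = 39 mm, from y = -165 to -5 mm; the crank's gear housing stands about y = 150 mm, top at z = 78 mm.
- bed (a point): The point on the bed's top surface (clamp frame x = 0, y = -68 mm, z = 30 mm) above which to set the middle of the box: there it clears both jaw and end stop. Axes as the clamp's: the box's y goes along the clamp's y, either way round.
- stop_mid (a point): Middle of the end stop's range, on the bed's surface at clamp y = -136 mm; it is not the stop itself. The stop, a plywood block 64 mm wide and 42 mm tall, is fixed each time with its face anywhere from 14 mm before to 14 mm behind this point along y (clamp y -150 to -122 mm), not measured: where the box goes tight must be felt.
- jaw: Moving jaw, plywood, 76 mm wide, 42 mm tall; origin level with the bed, mid-face of its unpressed rubber pad. At first at clamp y 19 to 41 mm; winding clockwise (from above) moves it towards the end stop (clamp -y) by 70 mm a turn (11.1 mm per rad). The pad gives on stiff springs, 5 N per mm. The box is held firmly from 6 N of jaw force and cracks above 30 N: wind to about 20 N.
- crank (a joint): Crank angle in rad, 0 with the sleeve towards the clamp's +y, growing when wound clockwise (from above); starts between -0.9 and 0.9, can go to 11; 0.9 to 1.8 turns are needed. Drag at the sleeve: 2.7 N, plus 0.8 N per rad/s while moving. Each newton of jaw force adds 0.19 N. Let go, it stays, or eases back by itself until the jaw force is some 14 N, which is fine.
- crank_post (a point): The crank's upright axis, fixed: a point on it 100 mm above the table, level with the steel crank arm (arm top at 103 mm).
- sleeve_mid (a point): Centre (half-way up) of the black upright handle sleeve, 29 mm across and 62 mm tall, its foot 108 mm and its top 170 mm above the table (its steel end cap 175 mm); it spins freely about its own upright pin, which stands 60 mm from the crank's axis. z up. The crank is turned by this sleeve alone, held between the fingers.
- jar: Bystander: screw-top jar, 56 mm across, 75 mm tall, origin at its underside.
- vial: Bystander: one brown vial with a white cap standing upright, 27 mm across, 73 mm tall, origin at its underside.
- tray: Bystander: open grey tray, 80 x 120 mm, 35 mm tall, origin at its underside.
There are look-alikes about, which are no part of the job. Leave any green, pink or purple look-alike of the vial_box alone.

How it is judged:
By the outcome, as a careful person would: the job done as asked, in the order asked, and still so for the second after the job is handed in, with the robot touching nothing.
It also fails if it takes over 66 s, if anything falls off the work surface, if the arm or the gripper's body presses on something with over 40 N, if the wrist force passes 120 N, or if a joint passes its speed limit or range.

## Working session

There is one attempt and no reset: what is moved stays moved. The work goes in short steps, Python scripts to look and compute and a tool call to move; the robot and the scene stay as the last step left them, time stands still between calls to the robot, and variables do not carry over. Pictures are saved under pics/ and viewed, at most 10 in all, crops included, and the job is handed in when it is done.

Besides the shell and the picture viewer there is one more tool, called after "Request:" as name([rows], argument=value, ...), one row to a line, values as JSON. send_rows: Moves the arm, as the interface text tells. Its arguments: {"type":"object","properties":{"series":{"type":"array","items":{"type":"object","properties":{"ax":{"type":"number"},"ay":{"type":"number"},"az":{"type":"number"},"dx":{"type":"number"},"dy":{"type":"number"},"dz":{"type":"number"},"hand":{"type":"number"}}}}},"required":["series"]}

```bash
mkdir -p pics; ls
cat > h.py <<'E'
import numpy as np, cv2
from cell import read_state, get_image, finish_job
def ray(im,u,v):
    R=np.array(im["R"]);t=np.array(im["t"]);K=np.array(im["mtx"])
    d=R.T@np.linalg.solve(K,[u,v,1.]);return -R.T@t,d
def onz(im,u,v,z):
    c,d=ray(im,u,v);return c+d*(z-c[2])/d[2]
def proj(im,X):
    p=np.array(im["mtx"])@(np.array(im["R"])@np.array(X,float)+np.array(im["t"]));return p[:2]/p[2]
def save(im,n,crop=None):
    a=cv2.cvtColor(np.array(im["pixels"],np.uint8),cv2.COLOR_RGB2BGR)
    if crop: a=a[crop[1]:crop[3],crop[0]:crop[2]]
    cv2.imwrite("pics/"+n+".png",a)
def cross(a,b): # two (im,u,v) -> point, gap
    (c1,d1),(c2,d2)=ray(*a),ray(*b);d1=d1/np.linalg.norm(d1);d2=d2/np.linalg.norm(d2)
    s=np.linalg.lstsq(np.c_[d1,-d2],c2-c1,rcond=None)[0];p,q=c1+s[0]*d1,c2+s[1]*d2
    return (p+q)/2,np.linalg.norm(p-q)
E
python3 - <<'E'
from h import *
import pickle
s=read_state();print({k:np.round(v,3) for k,v in s.items()})
d={}
for n in("scene","side","wrist"):
    im=get_image(n);d[n]=im;save(im,n+"0");print(n,np.round(-np.array(im["R"]).T@im["t"]))
pickle.dump(d,open("im0.pkl","wb"))
E
```

```text
pics
{'clock': np.float64(0.0), 'qpos': array([-1.316,  0.629,  0.038,  1.518, -0.027,  0.996, -0.02 ]), 'qd': array([-0.   , -0.001, -0.002, -0.   , -0.001,  0.001, -0.001]), 'tau': array([-0.0000e+00, -5.6340e+01,  1.2260e+00, -1.9344e+01,  1.1000e-02,
        1.0000e-02,  0.0000e+00]), 'eef_pos': array([204.738, 616.258, 230.409]), 'tool_rot': array([-3.14 ,  0.   ,  2.821]), 'force': array([ 0.005, -0.901, -0.294]), 'torque': array([ 0.004, -0.052,  0.004]), 'gripper_force': np.float64(0.0), 'width': np.float64(84.877)}
scene [1037.  349.  672.]
side [ 408. -764.  935.]
wrist [135. 640. 373.]
```

View pics/scene0.png

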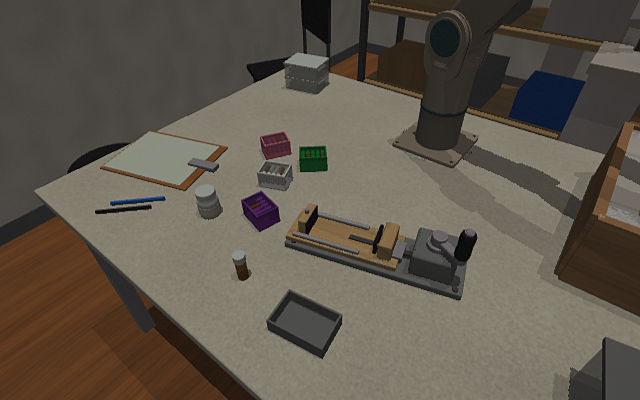

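View pics/side0.png

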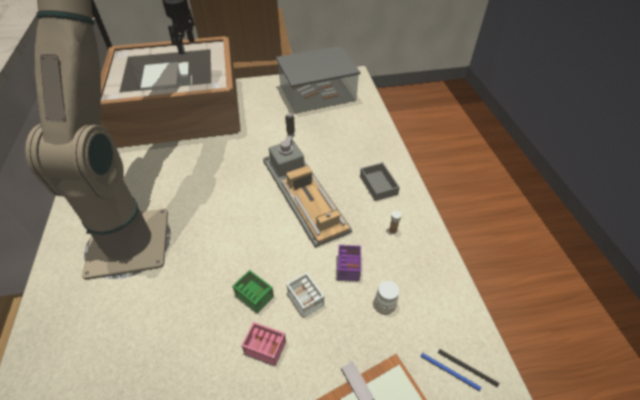

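The scene view shows the clear white-rimmed box at about (275,175) and the clamp from (300,225) to (460,270), with the sleeve at (466,245). In the side view the box is at (306,295), the clamp runs from (275,160) to (335,235), and the sleeve is at (290,124). I'll enlarge both.

Run:
```python
import pickle
from h import *
d=pickle.load(open("im0.pkl","rb"))
def up(n,c,f):
    a=cv2.cvtColor(np.array(d[n]["pixels"],np.uint8),cv2.COLOR_RGB2BGR)[c[1]:c[3],c[0]:c[2]]
    a=cv2.resize(a,None,fx=f,fy=f,interpolation=cv2.INTER_CUBIC)
    for x in range((c[0]+9)//10*10,c[2],10): cv2.putText(a,str(x) if x%20==0 else "|",(int((x-c[0])*f),8),0,.3,(0,0,255))
    for y in range((c[1]+9)//10*10,c[3],10): cv2.putText(a,str(y),(0,int((y-c[1])*f)+3),0,.3,(0,0,255))
    return a
cv2.imwrite("pics/a.png",up("scene",(240,150,480,300),3.3))
cv2.imwrite("pics/b.png",up("side",(240,105,380,320),2.78))
for n in("scene","side"): print(n,d[n]["mtx"])
```

```text
scene [[375.88187457   0.         316.4640554 ]
 [  0.         375.88187457 198.78747188]
 [  0.           0.           1.        ]]
side [[403.86589897   0.         326.4191041 ]
 [  0.         403.86589897 200.71376385]
 [  0.           0.           1.        ]]
```

View pics/a.png

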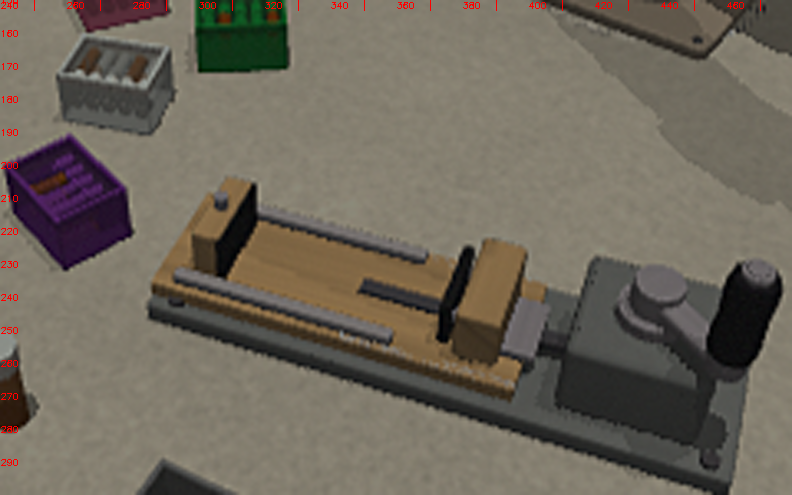

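View pics/b.png

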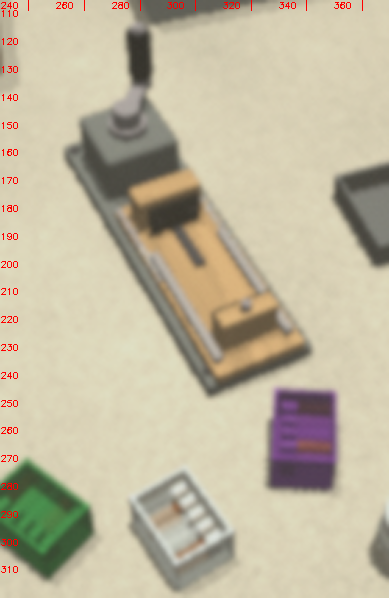

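Crop a shows the box rim corners near (262,161), (292,164), (288,180) and (258,175). The guides' jaw-side ends are at about (359,252) and (369,228), and the sleeve is at (466,245). Crop b shows the rim corners near (307,274), (324,297), (305,307) and (287,286).

Run:
```python
import pickle
from h import *
d=pickle.load(open("im0.pkl","rb"));S,D=d["scene"],d["side"]
A=lambda u,v:(240+u/3.3,150+v/3.3); B=lambda u,v:(240+u/2.78,105+v/2.78)
P=lambda n,p:print(n,np.round(p,1))
for im,cs,f in((S,[(80,37),(173,45),(157,105),(58,88)],A),(D,[(186,471),(235,535),(180,563),(130,502)],B)):
    q=np.array([onz(im,*f(*c),50) for c in cs]);P("box",q.mean(0));P("sides",[np.linalg.norm(q[i]-q[i-1]) for i in range(4)])
    e=[q[(i+1)%4]-q[i] for i in range(4)];P("ang",[np.arctan2(v[1],v[0]) for v in e])
for n,c in dict(fl=(177,272),fr=(391,334),bl=(262,209),br=(427,257)).items(): P("guide "+n,onz(S,*A(*c),39))
for n,c in dict(L_jaw=(125,210),L_stop=(219,358),R_jaw=(205,207),R_stop=(288,332)).items(): P("sideguide "+n,onz(D,*B(*c),39))
for n,c in dict(a=(150,317),b=(727,493)).items(): P("base "+n,onz(S,*A(*c),0))
P("base side",onz(D,*B(210,396),0))
P("sleeve bot",onz(S,*A(735,360),108));P("sleeve cap",onz(S,*A(762,266),175))
P("sleeve bot",onz(D,*B(143,83),108));P("cap",onz(D,*B(137,22),172))
P("slv x",cross((S,*A(745,315)),(D,*B(140,55)))[0]);P("gap",cross((S,*A(745,315)),(D,*B(140,55)))[1])
P("post",onz(S,*A(660,285),115));P("post2",cross((S,*A(660,275)),(D,*B(127,112)))[0])
P("jawface lowmid",onz(S,*A(440,340),30))
```

```text
box [ 465.3 -261.2   50. ]
sides [71.7 81.9 81.8 85.9]
ang [ 2.1  0.6 -1.2 -2.6]
box [ 462.9 -274.8   50. ]
sides [58.2 77.9 53.8 74.7]
ang [-1.2 -2.8  2.   0.4]
guide fl [604.3 -75.4  39. ]
guide fr [561.   75.3  39. ]
guide bl [517.7 -67.3  39. ]
guide br [486.1  56.1  39. ]
sideguide L_jaw [464.  120.9  39. ]
sideguide L_stop [ 528.4 -101.6   39. ]
sideguide R_jaw [552.4 108.4  39. ]
sideguide R_stop [603.2 -82.8  39. ]
base a [623.1 -87.9   0. ]
base b [513.2 296.2   0. ]
base side [ 515.8 -118.    -0. ]
sleeve bot [509.3 273.3 108. ]
sleeve cap [499.8 268.3 175. ]
sleeve bot [507.  251.9 108. ]
cap [508.  280.9 172. ]
slv x [505.7 268.1 138.1]
gap 5.0
post [487.3 215.9 115. ]
post2 [479.2 209.1 109. ]
jawface lowmid [538.7 100.4  30. ]
```

```bash
cat >> h.py <<'E'
def rel(cmd,yaw,tgt,yaw2): # commanded xyz (tool down), yaw -> dx dy dz (cm), az
    c,s=np.cos(yaw),np.sin(yaw);d=(np.array(tgt,float)-np.array(cmd,float))/10
    print("dx %.2f dy %.2f dz %.2f az %.3f"%(c*d[0]+s*d[1],s*d[0]-c*d[1],-d[2],-(yaw2-yaw)))
E
python3 - <<'E'
import pickle
from h import *
from scipy.spatial.transform import Rotation as Ro
d=pickle.load(open("im0.pkl","rb"));W=d["wrist"]
T=Ro.from_euler("xyz",[-3.14,0,2.821]).as_matrix()
print(np.round(T.T@np.array(W["R"]).T,3),T.T@(-np.array(W["R"]).T@W["t"]-[204.7,616.3,230.4]),W["mtx"][0][0])
rel([204.9,616.9,231.3],2.821,[560,130,290],1.94)
rel([560,130,290],1.94,[470,-290,290],1.94)
E
```

```text
[[-0.    -0.958 -0.286]
 [ 1.    -0.    -0.001]
 [ 0.001 -0.286  0.958]] [  73.09398694    0.28638133 -142.61740095] 355.5374980510146
dx -49.04 dy -35.02 dz -5.87 az 0.881
dx -35.92 dy -23.55 dz -0.00 az -0.000
```

Request:
send_rows([
  {"dx": -4, "dy": -2.5, "dz": -2, "az": 0.08, "hand": 0},
  {"dx": -8, "dy": -5.5, "dz": -4, "az": 0.16, "hand": 0},
  {"dx": -12, "dy": -8.5, "dz": -5.9, "az": 0.24, "hand": 0},
  {"dx": -16, "dy": -11.4, "dz": -5.9, "az": 0.32, "hand": 0},
  {"dx": -20, "dy": -14.3, "dz": -5.9, "az": 0.4, "hand": 0},
  {"dx": -24, "dy": -17.1, "dz": -5.9, "az": 0.48, "hand": 0},
  {"dx": -28, "dy": -20, "dz": -5.9, "az": 0.56, "hand": 0},
  {"dx": -32, "dy": -22.8, "dz": -5.9, "az": 0.64, "hand": 0},
  {"dx": -36, "dy": -25.7, "dz": -5.9, "az": 0.72, "hand": 0},
  {"dx": -40, "dy": -28.5, "dz": -5.9, "az": 0.8, "hand": 0},
])

```text
invalid input at $.series[0]: expected keys ax, ay, az, dx, dy, dz, hand
```

Request:
send_rows([
  {"ax": 0, "ay": 0, "dx": -4, "dy": -2.5, "dz": -2, "az": 0.08, "hand": 0},
  {"ax": 0, "ay": 0, "dx": -8, "dy": -5.5, "dz": -4, "az": 0.16, "hand": 0},
  {"ax": 0, "ay": 0, "dx": -12, "dy": -8.5, "dz": -5.9, "az": 0.24, "hand": 0},
  {"ax": 0, "ay": 0, "dx": -16, "dy": -11.4, "dz": -5.9, "az": 0.32, "hand": 0},
  {"ax": 0, "ay": 0, "dx": -20, "dy": -14.3, "dz": -5.9, "az": 0.4, "hand": 0},
  {"ax": 0, "ay": 0, "dx": -24, "dy": -17.1, "dz": -5.9, "az": 0.48, "hand": 0},
  {"ax": 0, "ay": 0, "dx": -28, "dy": -20, "dz": -5.9, "az": 0.56, "hand": 0},
  {"ax": 0, "ay": 0, "dx": -32, "dy": -22.8, "dz": -5.9, "az": 0.64, "hand": 0},
  {"ax": 0, "ay": 0, "dx": -36, "dy": -25.7, "dz": -5.9, "az": 0.72, "hand": 0},
  {"ax": 0, "ay": 0, "dx": -40, "dy": -28.5, "dz": -5.9, "az": 0.8, "hand": 0},
])

```text
clock: 1.15
eef_pos: [494.0, 220.2, 290.3]
tool_rot: [-3.141, -0.0, 2.018]
force: [0.3, 1.4, 0.1]
width: 85.6
gripper_force: 0.0
```

Request:
send_rows([
  {"ax": 0, "ay": 0, "dx": 0, "dy": 0, "dz": 0, "az": 0, "hand": 0},
])

```text
clock: 1.25
eef_pos: [497.7, 213.7, 290.7]
tool_rot: [3.14, 0.006, 2.007]
force: [-0.3, -0.5, 0.5]
width: 85.1
gripper_force: 0.0
```

Run:
```python
import pickle
from h import *
W=get_image("wrist");pickle.dump(W,open("w1.pkl","wb"));save(W,"w1");s=read_state();print(s["eef_pos"],s["tool_rot"],s["qpos"])
```

```text
[495.35729987 217.83168141 290.29529248] [3.14152701e+00 2.09137576e-03 2.01295070e+00] [-0.68716334  0.42056358  0.31905369  1.75163237 -0.15093986  0.99343773
  0.13067755]
```

View pics/w1.png

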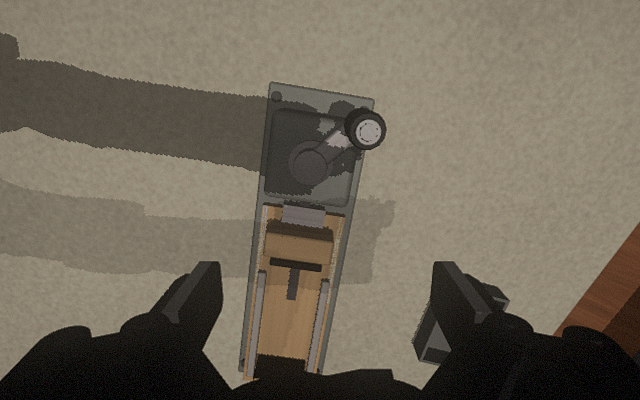

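The wrist view shows the sleeve cap at (368,130), the post hub at (308,163), the base's far corners at (270,83) and (375,98), and the guides' jaw-side ends at (262,271) and (325,280).

Run:
```python
import pickle
from h import *
W=pickle.load(open("w1.pkl","rb"))
o=np.array([510.4,87.6]);th=.279;R=np.array([[np.cos(th),-np.sin(th)],[np.sin(th),np.cos(th)]])
def P(n,u,v,z):
    p=onz(W,u,v,z);print(n,np.round(p,1),"clamp",np.round(R.T@(p[:2]-o),1))
P("cap",368,130,175);P("hub112",308,163,112)
g=np.array(W["pixels"],np.uint8);hsv=cv2.cvtColor(g,cv2.COLOR_RGB2HSV)
m=cv2.inRange(g[95:165,335:400],(0,0,0),(45,45,45));x,y,w,h=cv2.boundingRect(m);print(x+335,y+95,w,h)
for u,v in((270,83),(375,98)):P("base",u,v,12);
for n,u,v in(("gl",262,271),("gr",325,280),("gl2",250,370),("gr2",317,372)):P(n,u,v,39)
P("jawpad",296,266,72)
```

```text
cap [504.3 270.1 175. ] clamp [ 44.4 177.1]
hub112 [477.4 217.8 112. ] clamp [  4.1 134.3]
339 108 46 48
base [405.  263.3  12. ] clamp [-53.  197.9]
base [519.4 298.7  12. ] clamp [ 66.7 200.5]
gl [483.7  56.6  39. ] clamp [-34.2 -22.4]
gr [559.3  78.1  39. ] clamp [ 44.4 -22.6]
gl2 [524.8 -88.7  39. ] clamp [ -34.7 -173.5]
gr2 [608.5 -53.5  39. ] clamp [  55.4 -162.6]
jawpad [514.5  97.3  72. ] clamp [6.6 8.2]
```

Run:
```python
from h import *
s=read_state();print(s["eef_pos"],s["tool_rot"]);rel([494.7,220.4,290.3],2.021,[464,-268,240],1.94)
```

```text
[495.35729987 217.83168141 290.29529248] [3.14152701e+00 2.09137576e-03 2.01295070e+00]
dx -42.64 dy -24.02 dz 5.03 az 0.081
```

Request:
send_rows([
  {"ax": 0, "ay": 0, "az": 0.02, "dx": -2.6, "dy": -1.5, "dz": 0, "hand": 0},
  {"ax": 0, "ay": 0, "az": 0.04, "dx": -7, "dy": -4, "dz": 0, "hand": 0},
  {"ax": 0, "ay": 0, "az": 0.06, "dx": -11.5, "dy": -6.5, "dz": 0, "hand": 0},
  {"ax": 0, "ay": 0, "az": 0.08, "dx": -16, "dy": -9, "dz": 0, "hand": 0},
  {"ax": 0, "ay": 0, "az": 0.08, "dx": -20.5, "dy": -11.5, "dz": 0, "hand": 0},
  {"ax": 0, "ay": 0, "az": 0.08, "dx": -25, "dy": -14, "dz": 1, "hand": 0},
  {"ax": 0, "ay": 0, "az": 0.08, "dx": -29.5, "dy": -16.6, "dz": 2, "hand": 0},
  {"ax": 0, "ay": 0, "az": 0.08, "dx": -34, "dy": -19.2, "dz": 3, "hand": 0},
  {"ax": 0, "ay": 0, "az": 0.08, "dx": -38.5, "dy": -21.7, "dz": 4, "hand": 0},
  {"ax": 0, "ay": 0, "az": 0.08, "dx": -42.6, "dy": -24, "dz": 5, "hand": 0},
])

```text
clock: 2.3
eef_pos: [463.7, -252.7, 242.6]
tool_rot: [3.141, -0.001, 1.944]
force: [0.0, 0.8, -0.0]
width: 85.2
gripper_force: 0.0
```

Request:
send_rows([
  {"ax": 0, "ay": 0, "az": 0, "dx": 0, "dy": 0, "dz": 0, "hand": 0},
  {"ax": 0, "ay": 0, "az": 0, "dx": 0, "dy": 0, "dz": 0, "hand": 0},
  {"ax": 0, "ay": 0, "az": 0, "dx": 0, "dy": 0, "dz": 0, "hand": 0},
])

```text
clock: 2.6
eef_pos: [464.0, -250.2, 242.9]
tool_rot: [3.141, -0.002, 1.944]
force: [-0.1, 1.6, -0.6]
width: 85.6
gripper_force: 0.0
```

Run:
```python
import pickle
from h import *
W=get_image("wrist");pickle.dump(W,open("w2.pkl","wb"));save(W,"w2");s=read_state();print(s["eef_pos"],s["tool_rot"])
```

```text
[ 464.19033415 -250.09181667  243.06797812] [ 3.14091221e+00 -1.29551567e-03  1.94452906e+00]
```

View pics/w2.png

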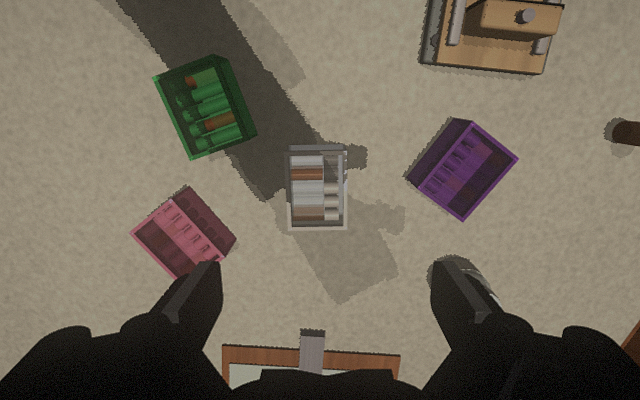

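The box is in the middle of the wrist view, with top rim corners about (287,151), (347,151), (347,229) and (288,230). It is nearly parallel to the tool.

Run:
```python
import pickle
from h import *
W=pickle.load(open("w2.pkl","rb"))
g=np.array(W["pixels"],np.uint8)
hsv=cv2.cvtColor(g,cv2.COLOR_RGB2HSV)
m=cv2.inRange(hsv,(0,0,125),(180,28,255));m[:135]=0;m[245:]=0;m[:,:270]=0;m[:,365:]=0
m=cv2.morphologyEx(m,cv2.MORPH_CLOSE,np.ones((9,9)))
c=max(cv2.findContours(m,0,1)[0],key=cv2.contourArea);r=cv2.minAreaRect(c);print(r)
for q0 in (cv2.boxPoints(r),[(287,151),(347,151),(347,229),(288,230)]):
    q=np.array([onz(W,u,v,50) for u,v in q0]);print(np.round(q,1).tolist(),np.round(q.mean(0),1),[np.round(np.linalg.norm(q[i]-q[i-1]),1) for i in range(4)])
    e=[q[(i+1)%4]-q[i] for i in range(4)];print([round(float(np.arctan2(v[1],v[0])),3) for v in e])
o=np.array([520.5,72.2]);th=.279;R=np.array([[np.cos(th),-np.sin(th)],[np.sin(th),np.cos(th)]])
for u,v,z in((420,62,0),(545,75,30),(437,66,30),(528,16,78)):
    p=onz(W,u,v,z);print(np.round(p,1),"clamp",np.round(R.T@(p[:2]-o),1))
```

```text
((320.0, 182.0), (62.0, 54.0), 90.0)
[[426.4, -240.9, 50.0], [474.0, -222.3, 50.0], [497.4, -279.5, 50.0], [447.4, -299.0, 50.0]] [ 461.3 -260.4   50. ] [np.float64(61.8), np.float64(51.0), np.float64(61.8), np.float64(53.7)]
[0.373, -1.181, -2.769, 1.917]
[[421.2, -243.0, 50.0], [474.0, -222.3, 50.0], [503.9, -295.2, 50.0], [448.9, -317.9, 50.0]] [ 462.  -269.6   50. ] [np.float64(79.9), np.float64(56.7), np.float64(78.8), np.float64(59.5)]
[0.373, -1.181, -2.751, 1.925]
[ 514.  -117.7    0. ] clamp [ -58.5 -180.8]
[622.9 -90.1  30. ] clamp [  53.8 -184.2]
[ 524.4 -120.1   30. ] clamp [ -49.2 -185.9]
[562.5 -69.6  78. ] clamp [   1.4 -147.9]
```

Run:
```python
from h import *
rel([464,-250.3,243.5],1.944,[462,-269.6,70],1.944)
```

```text
dx -1.72 dy -0.89 dz 17.35 az -0.000
```

Request:
send_rows([
  {"ax": 0, "ay": 0, "az": 0, "dx": -0.9, "dy": -0.4, "dz": 3.5, "hand": 0},
  {"ax": 0, "ay": 0, "az": 0, "dx": -1.7, "dy": -0.9, "dz": 7.5, "hand": 0},
  {"ax": 0, "ay": 0, "az": 0, "dx": -1.7, "dy": -0.9, "dz": 11.5, "hand": 0},
  {"ax": 0, "ay": 0, "az": 0, "dx": -1.7, "dy": -0.9, "dz": 15, "hand": 0},
  {"ax": 0, "ay": 0, "az": 0, "dx": -1.7, "dy": -0.9, "dz": 17.3, "hand": 0},
  {"ax": 0, "ay": 0, "az": 0, "dx": -1.7, "dy": -0.9, "dz": 17.3, "hand": 0},
  {"ax": 0, "ay": 0, "az": 0, "dx": -1.7, "dy": -0.9, "dz": 17.3, "hand": 0},
])

```text
clock: 3.35
eef_pos: [462.0, -270.5, 70.6]
tool_rot: [3.141, -0.0, 1.943]
force: [-0.1, -0.3, 0.1]
width: 85.3
gripper_force: 0.0
```

Run:
```python
from h import *
s=read_state();print(s["eef_pos"],s["tool_rot"])
rel(s["eef_pos"],s["tool_rot"][2],[462,-269.6,12],1.944)
W=get_image("wrist");print([np.round(proj(W,(462+a,-269.6+b,50))) for a,b in((0,0),)])
```

```text
[ 461.97040493 -270.50521961   70.60490667] [ 3.14112360e+00 -1.97819686e-04  1.94300356e+00]
dx 0.08 dy 0.04 dz 5.86 az -0.001
[array([327., 246.])]
```

Request:
send_rows([
  {"ax": 0, "ay": 0, "az": 0, "dx": 0, "dy": 0, "dz": 2.5, "hand": 0},
  {"ax": 0, "ay": 0, "az": 0, "dx": 0, "dy": 0, "dz": 4.5, "hand": 0},
  {"ax": 0, "ay": 0, "az": 0, "dx": 0, "dy": 0, "dz": 5.8, "hand": 0},
  {"ax": 0, "ay": 0, "az": 0, "dx": 0, "dy": 0, "dz": 5.8, "hand": 0},
  {"ax": 0, "ay": 0, "az": 0, "dx": 0, "dy": 0, "dz": 5.8, "hand": 1},
  {"ax": 0, "ay": 0, "az": 0, "dx": 0, "dy": 0, "dz": 5.8, "hand": 1},
  {"ax": 0, "ay": 0, "az": 0, "dx": 0, "dy": 0, "dz": 5.8, "hand": 1},
  {"ax": 0, "ay": 0, "az": 0, "dx": 0, "dy": 0, "dz": 5.8, "hand": 1},
  {"ax": 0, "ay": 0, "az": 0, "dx": 0, "dy": 0, "dz": 5.8, "hand": 1},
  {"ax": 0, "ay": 0, "az": 0, "dx": 0, "dy": 0, "dz": 5.8, "hand": 1},
])

```text
clock: 4.4
eef_pos: [462.0, -272.2, 13.6]
tool_rot: [3.14, 0.002, 1.941]
force: [-0.4, 0.2, 6.0]
width: 59.1
gripper_force: 65.0
```

Run:
```python
from h import *
rel([462,-272.2,13.0],1.943,[540,3,130],1.85)
```

```text
dx 22.80 dy 17.27 dz -11.70 az 0.093
```

Request:
send_rows([
  {"ax": 0, "ay": 0, "az": 0, "dx": 0, "dy": 0, "dz": -1, "hand": 1},
  {"ax": 0, "ay": 0, "az": 0, "dx": 0, "dy": 0, "dz": -3, "hand": 1},
  {"ax": 0, "ay": 0, "az": 0, "dx": 0, "dy": 0, "dz": -6, "hand": 1},
  {"ax": 0, "ay": 0, "az": 0, "dx": 0, "dy": 0, "dz": -9, "hand": 1},
  {"ax": 0, "ay": 0, "az": 0, "dx": 0, "dy": 0, "dz": -12, "hand": 1},
  {"ax": 0, "ay": 0, "az": 0, "dx": 0, "dy": 0, "dz": -12, "hand": 1},
  {"ax": 0, "ay": 0, "az": 0, "dx": 0, "dy": 0, "dz": -12, "hand": 1},
])

```text
clock: 5.1
eef_pos: [461.3, -271.4, 132.9]
tool_rot: [3.141, 0.001, 1.941]
force: [-0.3, -0.0, -3.8]
width: 58.9
gripper_force: 65.2
```

Request:
send_rows([
  {"ax": 0, "ay": 0, "az": 0.01, "dx": 1, "dy": 0.8, "dz": 0, "hand": 1},
  {"ax": 0, "ay": 0, "az": 0.02, "dx": 3.5, "dy": 2.6, "dz": 0, "hand": 1},
  {"ax": 0, "ay": 0, "az": 0.03, "dx": 6.5, "dy": 5, "dz": 0, "hand": 1},
  {"ax": 0, "ay": 0, "az": 0.05, "dx": 9.6, "dy": 7.3, "dz": 0, "hand": 1},
  {"ax": 0, "ay": 0, "az": 0.06, "dx": 12.8, "dy": 9.7, "dz": 0, "hand": 1},
  {"ax": 0, "ay": 0, "az": 0.08, "dx": 16, "dy": 12.2, "dz": 0, "hand": 1},
  {"ax": 0, "ay": 0, "az": 0.09, "dx": 19, "dy": 14.5, "dz": 0, "hand": 1},
  {"ax": 0, "ay": 0, "az": 0.09, "dx": 21.5, "dy": 16.3, "dz": 0, "hand": 1},
  {"ax": 0, "ay": 0, "az": 0.09, "dx": 22.8, "dy": 17.3, "dz": 0, "hand": 1},
  {"ax": 0, "ay": 0, "az": 0.09, "dx": 22.8, "dy": 17.3, "dz": 0, "hand": 1},
])

```text
clock: 6.1
eef_pos: [539.2, 8.5, 130.3]
tool_rot: [-3.139, -0.003, 1.857]
force: [0.5, 0.1, -2.2]
width: 59.5
gripper_force: 65.2
```

Run:
```python
import pickle
from h import *
d={n:get_image(n) for n in("wrist","scene","side")};pickle.dump(d,open("w3.pkl","wb"))
s=read_state();print(s["eef_pos"],s["tool_rot"],s["width"])
a=[]
for n,c in(("wrist",(160,0,480,400)),("scene",(270,130,430,290)),):
    i=cv2.cvtColor(np.array(d[n]["pixels"],np.uint8),cv2.COLOR_RGB2BGR)[c[1]:c[3],c[0]:c[2]];a.append(cv2.resize(i,(400,int(400*i.shape[0]/i.shape[1])),interpolation=cv2.INTER_CUBIC))
h=max(i.shape[0] for i in a);a=[cv2.copyMakeBorder(i,0,h-i.shape[0],0,0,0) for i in a]
cv2.imwrite("pics/c3.png",np.hstack(a))
```

```text
[538.84618574   2.72861258 131.27789791] [-3.13922555e+00  2.49291960e-04  1.84978182e+00] 59.246131769941094
```

View pics/c3.png

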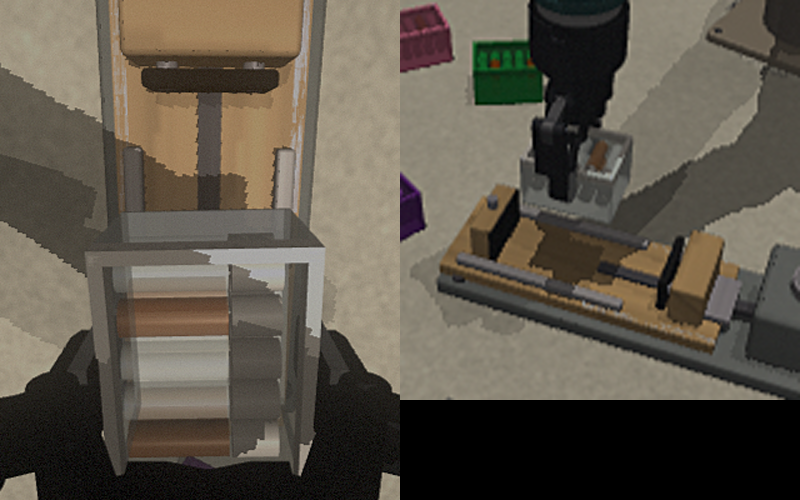

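The wrist crop shows the held box square to the guides. The guides' jaw-side ends are at crop (134,150) and (286,150), and the box's front bottom edge runs from (119,212) to (293,210).

Run:
```python
import pickle
from h import *
W=pickle.load(open("w3.pkl","rb"))["wrist"]
C=lambda u,v:(160+u/1.25,v/1.25)
th=1.85;T=np.array([[np.cos(th),np.sin(th)],[np.sin(th),-np.cos(th)]]) # cols tool x, tool y
tcp=np.array([538.85,2.73])
def P(n,u,v,z):
    p=onz(W,*C(u,v),z);print(n,np.round(p,1),"tool",np.round(T.T@(p[:2]-tcp),1))
P("gl in",143,150,39);P("gr in",277,150,39);P("gl end mid",134,149,39);P("gr end",286,149,39)
P("gl in low",144,205,39);P("gr in low",276,205,39)
zb=131.3-13.3
P("boxL",119,212,zb);P("boxR",293,210,zb);P("topL",88,250,zb+50);P("topR",325,249,zb+50)
P("jaw L",142,69,72);P("jaw R",279,69,72);P("base L",98,30,12);P("base R",324,30,12);P("base L",103,200,12);P("base R",309,200,12)
```

```text
gl in [490.5  54.3  39. ] tool [ 62.9 -32.3]
gr in [556.6  73.8  39. ] tool [63.4 36.6]
gl end mid [485.9  53.5  39. ] tool [ 63.4 -36.9]
gr end [560.9  75.6  39. ] tool [63.9 41.2]
gl in low [497.9  26.6  39. ] tool [ 34.3 -32.8]
gr in low [565.4  46.5  39. ] tool [34.8 37.6]
boxL [497.1  39.1 118. ] tool [ 46.5 -30.1]
boxR [556.   57.3 118. ] tool [47.7 31.5]
topL [498.9  40.3 168. ] tool [ 47.1 -28. ]
topR [554.8  57.1 168. ] tool [47.8 30.4]
jaw L [486.   89.9  72. ] tool [ 98.4 -26.8]
jaw R [541.3 106.2  72. ] tool [98.8 30.9]
base L [448.9 105.6  12. ] tool [123.7 -58.1]
base R [564.7 139.6  12. ] tool [124.4  62.6]
base L [471.4  16.7  12. ] tool [ 32.  -60.9]
base R [588.5  51.2  12. ] tool [32.9 61.1]
```

Request:
send_rows([
  {"ax": 0, "ay": 0, "az": 0, "dx": -0.5, "dy": 0.13, "dz": 1.5, "hand": 1},
  {"ax": 0, "ay": 0, "az": 0, "dx": -0.5, "dy": 0.13, "dz": 4, "hand": 1},
  {"ax": 0, "ay": 0, "az": 0, "dx": -0.5, "dy": 0.13, "dz": 6, "hand": 1},
  {"ax": 0, "ay": 0, "az": 0, "dx": -0.5, "dy": 0.13, "dz": 7.3, "hand": 1},
  {"ax": 0, "ay": 0, "az": 0, "dx": -0.5, "dy": 0.13, "dz": 7.9, "hand": 1},
  {"ax": 0, "ay": 0, "az": 0, "dx": -0.5, "dy": 0.13, "dz": 8.2, "hand": 1},
  {"ax": 0, "ay": 0, "az": 0, "dx": -0.5, "dy": 0.13, "dz": 8.4, "hand": 1},
  {"ax": 0, "ay": 0, "az": 0, "dx": -0.5, "dy": 0.13, "dz": 8.5, "hand": 1},
  {"ax": 0, "ay": 0, "az": 0, "dx": -0.5, "dy": 0.13, "dz": 8.5, "hand": 1},
  {"ax": 0, "ay": 0, "az": 0, "dx": -0.5, "dy": 0.13, "dz": 8.5, "hand": 1},
])

```text
clock: 7.25
eef_pos: [543.0, -0.8, 47.6]
tool_rot: [3.141, 0.0, 1.851]
force: [0.7, -0.5, -2.9]
width: 59.8
gripper_force: 65.1
```

Request:
send_rows([
  {"ax": 0, "ay": 0, "az": 0, "dx": 0, "dy": -0.15, "dz": 0.1, "hand": 1},
  {"ax": 0, "ay": 0, "az": 0, "dx": 0, "dy": -0.15, "dz": 0.2, "hand": 1},
  {"ax": 0, "ay": 0, "az": 0, "dx": 0, "dy": -0.15, "dz": 0.3, "hand": 1},
  {"ax": 0, "ay": 0, "az": 0, "dx": 0, "dy": -0.15, "dz": 0.3, "hand": 1},
  {"ax": 0, "ay": 0, "az": 0, "dx": 0, "dy": -0.15, "dz": 0.3, "hand": 1},
])

```text
clock: 7.75
eef_pos: [541.1, -1.4, 44.0]
tool_rot: [-3.142, -0.0, 1.851]
force: [0.9, -0.2, -2.7]
width: 59.4
gripper_force: 65.1
```

Request:
send_rows([
  {"ax": 0, "ay": 0, "az": 0, "dx": 0, "dy": 0, "dz": 0.05, "hand": 1},
  {"ax": 0, "ay": 0, "az": 0, "dx": 0, "dy": 0, "dz": 0.1, "hand": 1},
  {"ax": 0, "ay": 0, "az": 0, "dx": 0, "dy": 0, "dz": 0.15, "hand": 1},
  {"ax": 0, "ay": 0, "az": 0, "dx": 0, "dy": 0, "dz": 0.15, "hand": 1},
])

```text
clock: 8.15
eef_pos: [541.2, -1.4, 43.6]
tool_rot: [3.141, -0.0, 1.851]
force: [-2.3, 0.1, 7.6]
width: 59.8
gripper_force: 66.2
```

Request:
send_rows([
  {"ax": 0, "ay": 0, "az": 0, "dx": 0, "dy": 0, "dz": 0, "hand": 0.1},
  {"ax": 0, "ay": 0, "az": 0, "dx": 0, "dy": 0, "dz": 0, "hand": 0.1},
  {"ax": 0, "ay": 0, "az": 0, "dx": 0, "dy": 0, "dz": 0, "hand": 0.1},
  {"ax": 0, "ay": 0, "az": 0, "dx": 0, "dy": 0, "dz": 0, "hand": 0.1},
  {"ax": 0, "ay": 0, "az": 0, "dx": 0, "dy": 0, "dz": -1, "hand": 0.1},
  {"ax": 0, "ay": 0, "az": 0, "dx": 0, "dy": 0, "dz": -4, "hand": 0.1},
  {"ax": 0, "ay": 0, "az": 0, "dx": 0, "dy": 0, "dz": -8, "hand": 0},
  {"ax": 0, "ay": 0, "az": 0, "dx": 0, "dy": 0, "dz": -12, "hand": 0},
  {"ax": 0, "ay": 0, "az": 0, "dx": 0, "dy": 0, "dz": -16, "hand": 0},
  {"ax": 0, "ay": 0, "az": 0, "dx": 0, "dy": 0, "dz": -18, "hand": 0},
])

```text
clock: 9.15
eef_pos: [542.6, -1.8, 226.7]
tool_rot: [3.136, 0.001, 1.85]
force: [0.0, -0.2, -0.4]
width: 85.6
gripper_force: 0.0
```

Request:
send_rows([
  {"ax": 0, "ay": 0, "az": 0, "dx": 0, "dy": 0, "dz": -2, "hand": 0},
  {"ax": 0, "ay": 0, "az": 0, "dx": 0, "dy": 0, "dz": -2, "hand": 0},
  {"ax": 0, "ay": 0, "az": 0, "dx": 0, "dy": 0, "dz": -2, "hand": 0},
])

```text
clock: 9.45
eef_pos: [541.0, -1.2, 242.9]
tool_rot: [3.141, -0.0, 1.851]
force: [0.6, 0.8, 1.0]
width: 85.7
gripper_force: 0.0
```

Run:
```python
import pickle
from h import *
W=get_image("wrist");pickle.dump(W,open("w4.pkl","wb"));s=read_state();print(s["eef_pos"],s["tool_rot"],s["width"],s["qpos"])
i=cv2.cvtColor(np.array(W["pixels"],np.uint8),cv2.COLOR_RGB2BGR)[0:260,220:440]
cv2.imwrite("pics/c4.png",cv2.resize(i,None,fx=2.3,fy=2.3,interpolation=cv2.INTER_CUBIC))
```

```text
[540.54271674  -1.16505018 242.13716479] [-3.14065454e+00 -5.38624478e-04  1.85088830e+00] 85.37144079327386 [-0.39361233  0.50302343  0.51607335  1.82005745 -0.30881017  0.89998951
  0.5438164 ]
```

View pics/c4.png

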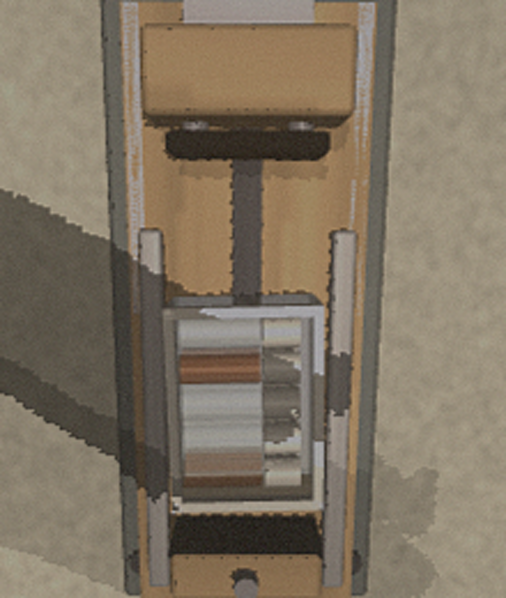

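The box sits squarely between the guides, its rim at crop (165–325, 300–512) with guide edges at 160 and 330. The stop's top edge is at crop row 553 and the jaw pad at row 135. Next is the crank.

Run:
```python
import pickle
from h import *
W=pickle.load(open("w4.pkl","rb"))
th=1.85;T=np.array([[np.cos(th),np.sin(th)],[np.sin(th),-np.cos(th)]])
o=None
def P(n,u,v,z):
    global o
    p=onz(W,220+u/2.3,v/2.3,z)[:2]
    if o is None:o=p
    print(n,np.round(p,1),np.round(T.T@(p-o)-[5,0],1))
P("guide end mid",245,231,39);P("stop face top",245,553,72);P("box near rim",245,306,80);P("box far rim",245,512,80);P("pad",248,148,72)
rel([541,-1,242.5],1.851,[504,250,242],1.851)
```

```text
guide end mid [522.3  64. ] [-5.  0.]
stop face top [557.6 -58.7] [-1.328e+02  1.000e-01]
box near rim [529.4  39. ] [-31.  -0.]
box far rim [551.8 -38.6] [-1.118e+02  1.000e-01]
pad [515.2  92.4] [24.2  1. ]
dx 25.14 dy 3.39 dz 0.05 az -0.000
```

Request:
send_rows([
  {"ax": 0, "ay": 0, "az": 0, "dx": 2, "dy": 0.3, "dz": 0, "hand": 0},
  {"ax": 0, "ay": 0, "az": 0, "dx": 6, "dy": 0.8, "dz": 0, "hand": 0},
  {"ax": 0, "ay": 0, "az": 0, "dx": 10.5, "dy": 1.4, "dz": 0, "hand": 0},
  {"ax": 0, "ay": 0, "az": 0, "dx": 15, "dy": 2, "dz": 0, "hand": 0},
  {"ax": 0, "ay": 0, "az": 0, "dx": 19, "dy": 2.6, "dz": 0, "hand": 0},
  {"ax": 0, "ay": 0, "az": 0, "dx": 21, "dy": 3, "dz": 0, "hand": 0},
  {"ax": 0, "ay": 0, "az": 0, "dx": 22, "dy": 3.4, "dz": 0, "hand": 0},
  {"ax": 0, "ay": 0, "az": 0, "dx": 22, "dy": 3.4, "dz": 0, "hand": 0},
  {"ax": 0, "ay": 0, "az": 0, "dx": 22, "dy": 3.4, "dz": 0, "hand": 0},
  {"ax": 0, "ay": 0, "az": 0, "dx": 22, "dy": 3.4, "dz": 0, "hand": 0},
])

```text
clock: 10.5
eef_pos: [513.4, 217.2, 242.5]
tool_rot: [-3.141, 0.001, 1.848]
force: [0.6, 0.2, -1.2]
width: 85.9
gripper_force: 0.0
```

Run:
```python
import pickle
from h import *
W=get_image("wrist");pickle.dump(W,open("w5.pkl","wb"));s=read_state();print(s["eef_pos"],s["tool_rot"],s["width"],s["qpos"])
i=cv2.cvtColor(np.array(W["pixels"],np.uint8),cv2.COLOR_RGB2BGR)[0:260,200:460]
cv2.imwrite("pics/c5.png",cv2.resize(i,None,fx=2.3,fy=2.3,interpolation=cv2.INTER_CUBIC))
```

```text
[513.41836103 217.46823043 242.64312213] [-3.14140747e+00  6.60922536e-04  1.84777048e+00] 85.4462235699449 [-0.78859024  0.52746051  0.51681497  1.77532478 -0.31650232  0.92239794
  0.14020752]
```

View pics/c5.png

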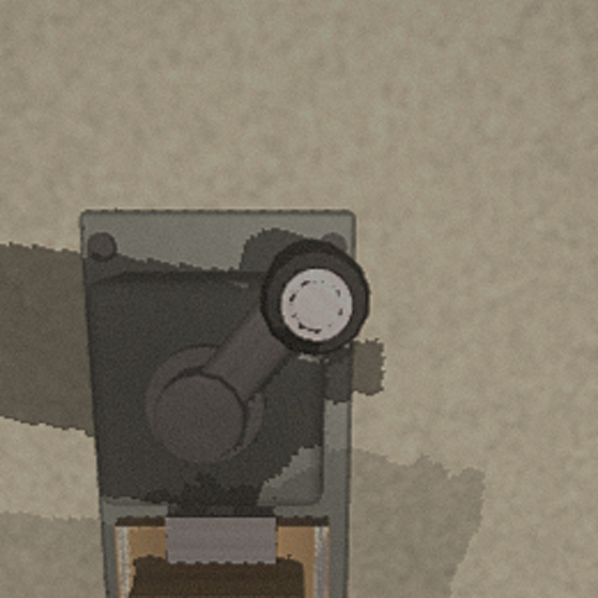

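The cap centre is at crop (317,304), inside a sleeve ring centred at (315,296), and the hub top disc is at (201,417).

Run:
```python
import pickle
from h import *
W=pickle.load(open("w5.pkl","rb"))
f=lambda u,v,z:onz(W,200+u/2.3,v/2.3,z)
cap=f(317,304,175);r=f(315,296,170);print(cap,r)
for z in(105,110,115):
    h=f(201,417,z);print(z,h,np.linalg.norm((h-cap)[:2]))
# axis: clamp x=0 line, mid of base edges
a=f(96,450,12);b=f(350,440,12);print((a+b)/2)
print(f(80,213,12),f(354,213,12))
rel([513.4,217.4,243],1.849,[cap[0],cap[1],190],1.849)
```

```text
[505.39170082 269.04394276 175.        ] [504.6063785  270.41922053 170.        ]
105 [481.26182313 214.05889719 105.        ] 60.046700442394204
110 [481.47603445 215.37323698 110.        ] 58.758010149488975
115 [481.69024577 216.68757678 115.        ] 57.471280050169575
[490.49081754 179.21141558  12.        ]
[404.24247504 263.93539589  12.        ] [519.28225261 296.60642991  12.        ]
dx 5.19 dy 0.65 dz 5.30 az -0.000
```

Request:
send_rows([
  {"ax": 0, "ay": 0, "az": 0, "dx": 1.5, "dy": 0.2, "dz": 0, "hand": 0},
  {"ax": 0, "ay": 0, "az": 0, "dx": 4, "dy": 0.5, "dz": 1, "hand": 0},
  {"ax": 0, "ay": 0, "az": 0, "dx": 5.2, "dy": 0.65, "dz": 2, "hand": 0},
  {"ax": 0, "ay": 0, "az": 0, "dx": 5.2, "dy": 0.65, "dz": 3.5, "hand": 0},
  {"ax": 0, "ay": 0, "az": 0, "dx": 5.2, "dy": 0.65, "dz": 4.5, "hand": 0},
  {"ax": 0, "ay": 0, "az": 0, "dx": 5.2, "dy": 0.65, "dz": 4.5, "hand": 0},
])

```text
clock: 11.15
eef_pos: [503.8, 270.6, 195.9]
tool_rot: [-3.138, 0.001, 1.851]
force: [-0.3, -0.2, -0.7]
width: 85.5
gripper_force: 0.0
```

Request:
send_rows([
  {"ax": 0, "ay": 0, "az": 0, "dx": -0.1, "dy": 0, "dz": 1.5, "hand": 0},
  {"ax": 0, "ay": 0, "az": 0, "dx": -0.1, "dy": 0, "dz": 3.5, "hand": 0},
  {"ax": 0, "ay": 0, "az": 0, "dx": -0.1, "dy": 0, "dz": 5.5, "hand": 0},
  {"ax": 0, "ay": 0, "az": 0, "dx": -0.1, "dy": 0, "dz": 6.8, "hand": 0},
  {"ax": 0, "ay": 0, "az": 0, "dx": -0.1, "dy": 0, "dz": 7.2, "hand": 0},
  {"ax": 0, "ay": 0, "az": 0, "dx": -0.1, "dy": 0, "dz": 7.2, "hand": 0},
  {"ax": 0, "ay": 0, "az": 0, "dx": -0.1, "dy": 0, "dz": 7.2, "hand": 0},
])

```text
clock: 11.85
eef_pos: [505.9, 270.4, 126.4]
tool_rot: [3.14, -0.0, 1.851]
force: [-0.3, -0.2, -0.0]
width: 85.1
gripper_force: 0.0
```

Request:
send_rows([
  {"ax": 0, "ay": 0, "az": 0, "dx": 0, "dy": 0, "dz": 0.2, "hand": 1},
  {"ax": 0, "ay": 0, "az": 0, "dx": 0, "dy": 0, "dz": 0.2, "hand": 1},
  {"ax": 0, "ay": 0, "az": 0, "dx": 0, "dy": 0, "dz": 0.2, "hand": 1},
  {"ax": 0, "ay": 0, "az": 0, "dx": 0, "dy": 0, "dz": 0.2, "hand": 1},
  {"ax": 0, "ay": 0, "az": 0, "dx": 0, "dy": 0, "dz": 0.2, "hand": 1},
  {"ax": 0, "ay": 0, "az": 0, "dx": 0, "dy": 0, "dz": 0.2, "hand": 1},
  {"ax": 0, "ay": 0, "az": 0, "dx": 0, "dy": 0, "dz": 0.2, "hand": 1},
  {"ax": 0, "ay": 0, "az": 0, "dx": 0, "dy": 0, "dz": 0.2, "hand": 1},
  {"ax": 0, "ay": 0, "az": 0, "dx": 0, "dy": 0, "dz": 0.2, "hand": 1},
])

```text
clock: 12.75
eef_pos: [505.2, 270.3, 124.0]
tool_rot: [3.142, -0.0, 1.851]
force: [-1.6, 0.1, 5.9]
width: 27.8
gripper_force: 58.8
```

```bash
cat >> h.py <<'E'
POST=np.array([481.2,214.2])
def arc(cmd,yaw,steps,z,r=60,phi0=None): # crank angle from world +y... clockwise; rows to cmd
    c,s=np.cos(yaw),np.sin(yaw);cmd=np.array(cmd,float)
    for a in steps:
        p=POST+r*np.array([np.sin(a),np.cos(a)]);d=(p-cmd[:2])/10
        print("phi %.2f dx %.2f dy %.2f dz %.2f"%(a,c*d[0]+s*d[1],s*d[0]-c*d[1],(cmd[2]-z)/10))
def tang():
    s=read_state();e=np.array(s["eef_pos"])[:2]-POST;a=np.arctan2(e[0],e[1]);F=np.array(s["force"])
    t=np.array([np.cos(a),-np.sin(a)]);print("clock %.2f phi %.3f r %.1f Ft(resist) %.2f Fr %.2f z %.1f w %.1f"%(s["clock"],a,np.linalg.norm(e),-F[:2]@t,F[:2]@e/np.linalg.norm(e),s["eef_pos"][2],s["width"]));return s
E
python3 - <<'E'
from h import *
s=tang();print(s["eef_pos"],s["tool_rot"],s["force"])
a=np.arctan2(*(np.array(s["eef_pos"])[:2]-POST))
arc([505.3,269.3,124.5],1.851,a+np.array([.03,.1,.2,.3,.4,.5,.6,.7,.8,.9]),124.5)
E
```

```text
clock 12.75 phi 0.404 r 61.0 Ft(resist) 1.49 Fr -0.53 z 124.0 w 27.8
[505.16577398 270.29007386 124.01590147] [ 3.14151385e+00 -3.08765009e-04  1.85076083e+00] [-1.57974688  0.09689943  5.87812055]
phi 0.43 dx -0.09 dy 0.09 dz 0.00
phi 0.50 dx -0.38 dy 0.40 dz 0.00
phi 0.60 dx -0.82 dy 0.80 dz 0.00
phi 0.70 dx -1.31 dy 1.16 dz 0.00
phi 0.80 dx -1.82 dy 1.46 dz 0.00
phi 0.90 dx -2.37 dy 1.72 dz 0.00
phi 1.00 dx -2.93 dy 1.92 dz 0.00
phi 1.10 dx -3.51 dy 2.06 dz 0.00
phi 1.20 dx -4.11 dy 2.14 dz 0.00
phi 1.30 dx -4.71 dy 2.16 dz 0.00
```

Request:
send_rows([
  {"ax": 0, "ay": 0, "az": 0, "dx": -0.09, "dy": 0.09, "dz": 0, "hand": 1},
  {"ax": 0, "ay": 0, "az": 0, "dx": -0.38, "dy": 0.4, "dz": 0, "hand": 1},
  {"ax": 0, "ay": 0, "az": 0, "dx": -0.82, "dy": 0.8, "dz": 0, "hand": 1},
  {"ax": 0, "ay": 0, "az": 0, "dx": -1.31, "dy": 1.16, "dz": 0, "hand": 1},
  {"ax": 0, "ay": 0, "az": 0, "dx": -1.82, "dy": 1.46, "dz": 0, "hand": 1},
  {"ax": 0, "ay": 0, "az": 0, "dx": -2.37, "dy": 1.72, "dz": 0, "hand": 1},
  {"ax": 0, "ay": 0, "az": 0, "dx": -2.93, "dy": 1.92, "dz": 0, "hand": 1},
  {"ax": 0, "ay": 0, "az": 0, "dx": -3.51, "dy": 2.06, "dz": 0, "hand": 1},
  {"ax": 0, "ay": 0, "az": 0, "dx": -4.11, "dy": 2.14, "dz": 0, "hand": 1},
  {"ax": 0, "ay": 0, "az": 0, "dx": -4.71, "dy": 2.16, "dz": 0, "hand": 1},
])

```text
clock: 13.75
eef_pos: [538.0, 232.4, 124.0]
tool_rot: [-3.141, -0.003, 1.852]
force: [-3.5, 2.7, 6.4]
width: 27.5
gripper_force: 58.9
```

Run:
```python
from h import *
s=tang();print(s["eef_pos"],s["tool_rot"])
p=POST+60*np.array([np.sin(1.304),np.cos(1.304)]);print("cmd est",p)
arc([*p,124.5],1.851,1.304+np.arange(.13,1.31,.13),124.5)
```

```text
clock 13.75 phi 1.260 r 59.7 Ft(resist) 3.68 Fr -2.54 z 124.0 w 27.5
[538.01848109 232.44221    123.97806986] [-3.14050177e+00 -2.59998183e-03  1.85191549e+00]
cmd est [539.07722817 230.01854797]
phi 1.43 dx -0.78 dy -0.06 dz 0.00
phi 1.56 dx -1.54 dy -0.22 dz 0.00
phi 1.69 dx -2.27 dy -0.48 dz 0.00
phi 1.82 dx -2.97 dy -0.83 dz 0.00
phi 1.95 dx -3.61 dy -1.27 dz 0.00
phi 2.08 dx -4.20 dy -1.79 dz 0.00
phi 2.21 dx -4.71 dy -2.38 dz 0.00
phi 2.34 dx -5.13 dy -3.03 dz 0.00
phi 2.47 dx -5.47 dy -3.73 dz 0.00
phi 2.60 dx -5.72 dy -4.47 dz 0.00
```

Request:
send_rows([
  {"ax": 0, "ay": 0, "az": 0, "dx": -0.78, "dy": -0.06, "dz": 0, "hand": 1},
  {"ax": 0, "ay": 0, "az": 0, "dx": -1.54, "dy": -0.22, "dz": 0, "hand": 1},
  {"ax": 0, "ay": 0, "az": 0, "dx": -2.27, "dy": -0.48, "dz": 0, "hand": 1},
  {"ax": 0, "ay": 0, "az": 0, "dx": -2.97, "dy": -0.83, "dz": 0, "hand": 1},
  {"ax": 0, "ay": 0, "az": 0, "dx": -3.61, "dy": -1.27, "dz": 0, "hand": 1},
  {"ax": 0, "ay": 0, "az": 0, "dx": -4.2, "dy": -1.79, "dz": 0, "hand": 1},
  {"ax": 0, "ay": 0, "az": 0, "dx": -4.71, "dy": -2.38, "dz": 0, "hand": 1},
  {"ax": 0, "ay": 0, "az": 0, "dx": -5.13, "dy": -3.03, "dz": 0, "hand": 1},
  {"ax": 0, "ay": 0, "az": 0, "dx": -5.47, "dy": -3.73, "dz": 0, "hand": 1},
  {"ax": 0, "ay": 0, "az": 0, "dx": -5.72, "dy": -4.47, "dz": 0, "hand": 1},
])

```text
clock: 14.75
eef_pos: [512.7, 164.9, 124.0]
tool_rot: [3.139, -0.001, 1.851]
force: [0.4, 5.9, 2.4]
width: 27.4
gripper_force: 58.7
```

Run:
```python
from h import *
s=tang();print(s["eef_pos"],s["tool_rot"])
for p0 in(2.604,3.904,5.204):
    p=POST+60*np.array([np.sin(p0),np.cos(p0)]);arc([*p,124.5],1.851,p0+np.arange(.13,1.31,.13),124.5)
```

```text
clock 14.75 phi 2.574 r 58.5 Ft(resist) 3.55 Fr -4.77 z 124.0 w 27.4
[512.65728645 164.86917296 124.0093844 ] [ 3.13859864e+00 -1.25423262e-03  1.85143538e+00]
phi 2.73 dx -0.15 dy -0.77 dz 0.00
phi 2.86 dx -0.20 dy -1.54 dz 0.00
phi 2.99 dx -0.14 dy -2.32 dz 0.00
phi 3.12 dx 0.01 dy -3.08 dz 0.00
phi 3.25 dx 0.26 dy -3.82 dz 0.00
phi 3.38 dx 0.60 dy -4.52 dz 0.00
phi 3.51 dx 1.04 dy -5.17 dz 0.00
phi 3.64 dx 1.55 dy -5.76 dz 0.00
phi 3.77 dx 2.13 dy -6.27 dz 0.00
phi 3.90 dx 2.78 dy -6.71 dz 0.00
phi 4.03 dx 0.70 dy -0.35 dz 0.00
phi 4.16 dx 1.43 dy -0.60 dz 0.00
phi 4.29 dx 2.20 dy -0.76 dz 0.00
phi 4.42 dx 2.97 dy -0.82 dz 0.00
phi 4.55 dx 3.75 dy -0.77 dz 0.00
phi 4.68 dx 4.52 dy -0.63 dz 0.00
phi 4.81 dx 5.26 dy -0.39 dz 0.00
phi 4.94 dx 5.96 dy -0.05 dz 0.00
phi 5.07 dx 6.62 dy 0.38 dz 0.00
phi 5.20 dx 7.21 dy 0.88 dz 0.00
phi 5.33 dx 0.52 dy 0.58 dz 0.00
phi 5.46 dx 0.96 dy 1.22 dz 0.00
phi 5.59 dx 1.32 dy 1.91 dz 0.00
phi 5.72 dx 1.58 dy 2.65 dz 0.00
phi 5.85 dx 1.75 dy 3.41 dz 0.00
phi 5.98 dx 1.81 dy 4.19 dz 0.00
phi 6.11 dx 1.78 dy 4.96 dz 0.00
phi 6.24 dx 1.64 dy 5.73 dz 0.00
phi 6.37 dx 1.41 dy 6.48 dz 0.00
phi 6.50 dx 1.08 dy 7.18 dz 0.00
```

Request:
send_rows([
  {"ax": 0, "ay": 0, "az": 0, "dx": -0.15, "dy": -0.77, "dz": 0, "hand": 1},
  {"ax": 0, "ay": 0, "az": 0, "dx": -0.2, "dy": -1.54, "dz": 0, "hand": 1},
  {"ax": 0, "ay": 0, "az": 0, "dx": -0.14, "dy": -2.32, "dz": 0, "hand": 1},
  {"ax": 0, "ay": 0, "az": 0, "dx": 0.01, "dy": -3.08, "dz": 0, "hand": 1},
  {"ax": 0, "ay": 0, "az": 0, "dx": 0.26, "dy": -3.82, "dz": 0, "hand": 1},
  {"ax": 0, "ay": 0, "az": 0, "dx": 0.6, "dy": -4.52, "dz": 0, "hand": 1},
  {"ax": 0, "ay": 0, "az": 0, "dx": 1.04, "dy": -5.17, "dz": 0, "hand": 1},
  {"ax": 0, "ay": 0, "az": 0, "dx": 1.55, "dy": -5.76, "dz": 0, "hand": 1},
  {"ax": 0, "ay": 0, "az": 0, "dx": 2.13, "dy": -6.27, "dz": 0, "hand": 1},
  {"ax": 0, "ay": 0, "az": 0, "dx": 2.78, "dy": -6.71, "dz": 0, "hand": 1},
])

```text
clock: 15.75
eef_pos: [439.9, 171.2, 124.0]
tool_rot: [3.14, 0.001, 1.85]
force: [4.7, -0.5, 5.5]
width: 27.5
gripper_force: 59.2
```

Request:
send_rows([
  {"ax": 0, "ay": 0, "az": 0, "dx": 0.7, "dy": -0.35, "dz": 0, "hand": 1},
  {"ax": 0, "ay": 0, "az": 0, "dx": 1.43, "dy": -0.6, "dz": 0, "hand": 1},
  {"ax": 0, "ay": 0, "az": 0, "dx": 2.2, "dy": -0.76, "dz": 0, "hand": 1},
  {"ax": 0, "ay": 0, "az": 0, "dx": 2.97, "dy": -0.82, "dz": 0, "hand": 1},
  {"ax": 0, "ay": 0, "az": 0, "dx": 3.75, "dy": -0.77, "dz": 0, "hand": 1},
  {"ax": 0, "ay": 0, "az": 0, "dx": 4.52, "dy": -0.63, "dz": 0, "hand": 1},
  {"ax": 0, "ay": 0, "az": 0, "dx": 5.26, "dy": -0.39, "dz": 0, "hand": 1},
  {"ax": 0, "ay": 0, "az": 0, "dx": 5.96, "dy": -0.05, "dz": 0, "hand": 1},
  {"ax": 0, "ay": 0, "az": 0, "dx": 6.62, "dy": 0.38, "dz": 0, "hand": 1},
  {"ax": 0, "ay": 0, "az": 0, "dx": 7.21, "dy": 0.88, "dz": 0, "hand": 1},
])

```text
clock: 16.75
eef_pos: [426.2, 241.7, 123.9]
tool_rot: [-3.137, 0.001, 1.85]
force: [-0.1, -3.6, 12.7]
width: 27.8
gripper_force: 60.0
```

Run:
```python
from h import *
s=tang();print(s["eef_pos"],s["tool_rot"])
```

```text
clock 16.75 phi -1.108 r 61.4 Ft(resist) 3.30 Fr -1.56 z 123.9 w 27.8
[426.22726056 241.65343153 123.86658059] [-3.13739443e+00  1.46463532e-03  1.84978204e+00]
```

Request:
send_rows([
  {"ax": 0, "ay": 0, "az": 0, "dx": 0.52, "dy": 0.58, "dz": 0, "hand": 1},
  {"ax": 0, "ay": 0, "az": 0, "dx": 0.96, "dy": 1.22, "dz": 0, "hand": 1},
  {"ax": 0, "ay": 0, "az": 0, "dx": 1.32, "dy": 1.91, "dz": 0, "hand": 1},
  {"ax": 0, "ay": 0, "az": 0, "dx": 1.58, "dy": 2.65, "dz": 0, "hand": 1},
  {"ax": 0, "ay": 0, "az": 0, "dx": 1.75, "dy": 3.41, "dz": 0, "hand": 1},
  {"ax": 0, "ay": 0, "az": 0, "dx": 1.81, "dy": 4.19, "dz": 0, "hand": 1},
  {"ax": 0, "ay": 0, "az": 0, "dx": 1.78, "dy": 4.96, "dz": 0, "hand": 1},
  {"ax": 0, "ay": 0, "az": 0, "dx": 1.64, "dy": 5.73, "dz": 0, "hand": 1},
])

```text
clock: 17.55
eef_pos: [475.5, 275.4, 123.9]
tool_rot: [-3.136, -0.002, 1.852]
force: [-4.9, 0.6, 12.7]
width: 27.9
gripper_force: 60.1
```

Run:
```python
from h import *
s=tang();print(s["eef_pos"],s["tool_rot"])
p0=6.244
for k in range(2):
    p=POST+60*np.array([np.sin(p0),np.cos(p0)]);arc([*p,124.5],1.851,p0+np.arange(.05,.51,.05),124.5);p0+=.5
im=get_image("side");c=(250,160,360,250);i=cv2.cvtColor(np.array(im["pixels"],np.uint8),cv2.COLOR_RGB2BGR)[c[1]:c[3],c[0]:c[2]]
cv2.imwrite("pics/d6.png",cv2.resize(i,None,fx=5,fy=5,interpolation=cv2.INTER_CUBIC))
```

```text
clock 17.55 phi -0.093 r 61.4 Ft(resist) 4.84 Fr 1.07 z 123.9 w 27.9
[475.51171788 275.38253587 123.86695044] [-3.13572458e+00 -1.50243922e-03  1.85170004e+00]
phi 6.29 dx -0.08 dy 0.29 dz 0.00
phi 6.34 dx -0.17 dy 0.57 dz 0.00
phi 6.39 dx -0.28 dy 0.85 dz 0.00
phi 6.44 dx -0.40 dy 1.13 dz 0.00
phi 6.49 dx -0.54 dy 1.40 dz 0.00
phi 6.54 dx -0.68 dy 1.66 dz 0.00
phi 6.59 dx -0.84 dy 1.91 dz 0.00
phi 6.64 dx -1.02 dy 2.16 dz 0.00
phi 6.69 dx -1.20 dy 2.39 dz 0.00
phi 6.74 dx -1.40 dy 2.62 dz 0.00
phi 6.79 dx -0.21 dy 0.22 dz 0.00
phi 6.84 dx -0.43 dy 0.42 dz 0.00
phi 6.89 dx -0.65 dy 0.62 dz 0.00
phi 6.94 dx -0.89 dy 0.80 dz 0.00
phi 6.99 dx -1.14 dy 0.97 dz 0.00
phi 7.04 dx -1.39 dy 1.13 dz 0.00
phi 7.09 dx -1.66 dy 1.27 dz 0.00
phi 7.14 dx -1.93 dy 1.40 dz 0.00
phi 7.19 dx -2.20 dy 1.52 dz 0.00
phi 7.24 dx -2.48 dy 1.63 dz 0.00
```

View pics/d6.png

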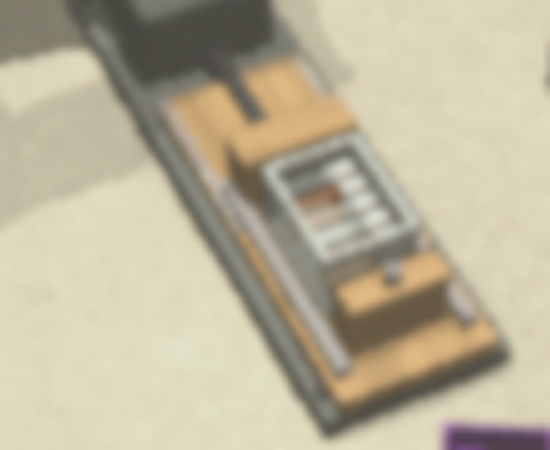

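The jaw is against the box, whose rim is at about (265–420, 135–265). A small gap remains to the stop block at (335–450, 255–330). I'll wind slowly now and feel for it.

Request:
send_rows([
  {"ax": 0, "ay": 0, "az": 0, "dx": -0.08, "dy": 0.29, "dz": 0, "hand": 1},
  {"ax": 0, "ay": 0, "az": 0, "dx": -0.17, "dy": 0.57, "dz": 0, "hand": 1},
  {"ax": 0, "ay": 0, "az": 0, "dx": -0.28, "dy": 0.85, "dz": 0, "hand": 1},
  {"ax": 0, "ay": 0, "az": 0, "dx": -0.4, "dy": 1.13, "dz": 0, "hand": 1},
  {"ax": 0, "ay": 0, "az": 0, "dx": -0.54, "dy": 1.4, "dz": 0, "hand": 1},
])

```text
clock: 18.1
eef_pos: [490.9, 274.6, 123.9]
tool_rot: [-3.137, -0.002, 1.852]
force: [-2.5, 2.2, 12.0]
width: 27.6
gripper_force: 59.8
```

```bash
python3 -c "
from h import *
tang()
for p0,n in((6.494,4),(6.694,4),(6.894,4),(7.094,4),(7.294,4),(7.494,4),(7.694,4)):
    p=POST+60*np.array([np.sin(p0),np.cos(p0)]);arc([*p,124.5],1.851,p0+np.arange(1,n+1)*.05,124.5)
"
```

```text
clock 18.10 phi 0.159 r 61.2 Ft(resist) 2.78 Fr 1.82 z 123.9 w 27.6
phi 6.54 dx -0.15 dy 0.26 dz 0.00
phi 6.59 dx -0.31 dy 0.51 dz 0.00
phi 6.64 dx -0.48 dy 0.76 dz 0.00
phi 6.69 dx -0.67 dy 0.99 dz 0.00
phi 6.74 dx -0.20 dy 0.23 dz 0.00
phi 6.79 dx -0.40 dy 0.44 dz 0.00
phi 6.84 dx -0.62 dy 0.65 dz 0.00
phi 6.89 dx -0.85 dy 0.84 dz 0.00
phi 6.94 dx -0.24 dy 0.18 dz 0.00
phi 6.99 dx -0.48 dy 0.35 dz 0.00
phi 7.04 dx -0.74 dy 0.51 dz 0.00
phi 7.09 dx -1.00 dy 0.66 dz 0.00
phi 7.14 dx -0.27 dy 0.13 dz 0.00
phi 7.19 dx -0.55 dy 0.25 dz 0.00
phi 7.24 dx -0.83 dy 0.35 dz 0.00
phi 7.29 dx -1.11 dy 0.44 dz 0.00
phi 7.34 dx -0.29 dy 0.08 dz 0.00
phi 7.39 dx -0.58 dy 0.14 dz 0.00
phi 7.44 dx -0.88 dy 0.18 dz 0.00
phi 7.49 dx -1.18 dy 0.21 dz 0.00
phi 7.54 dx -0.30 dy 0.02 dz 0.00
phi 7.59 dx -0.60 dy 0.02 dz 0.00
phi 7.64 dx -0.90 dy 0.00 dz 0.00
phi 7.69 dx -1.20 dy -0.02 dz 0.00
phi 7.74 dx -0.30 dy -0.04 dz 0.00
phi 7.79 dx -0.59 dy -0.10 dz 0.00
phi 7.84 dx -0.88 dy -0.17 dz 0.00
phi 7.89 dx -1.17 dy -0.26 dz 0.00
```

Request:
send_rows([
  {"ax": 0, "ay": 0, "az": 0, "dx": -0.15, "dy": 0.26, "dz": 0, "hand": 1},
  {"ax": 0, "ay": 0, "az": 0, "dx": -0.31, "dy": 0.51, "dz": 0, "hand": 1},
  {"ax": 0, "ay": 0, "az": 0, "dx": -0.48, "dy": 0.76, "dz": 0, "hand": 1},
  {"ax": 0, "ay": 0, "az": 0, "dx": -0.67, "dy": 0.99, "dz": 0, "hand": 1},
])

```text
clock: 18.5
eef_pos: [502.5, 271.3, 123.9]
tool_rot: [-3.138, -0.002, 1.852]
force: [-2.3, 3.8, 11.1]
width: 27.5
gripper_force: 59.8
```

```bash
python3 -c "
from h import *
tang()"
```

```text
clock 18.50 phi 0.357 r 60.9 Ft(resist) 3.47 Fr 2.76 z 123.9 w 27.5
```

Request:
send_rows([
  {"ax": 0, "ay": 0, "az": 0, "dx": -0.2, "dy": 0.23, "dz": 0, "hand": 1},
  {"ax": 0, "ay": 0, "az": 0, "dx": -0.4, "dy": 0.44, "dz": 0, "hand": 1},
  {"ax": 0, "ay": 0, "az": 0, "dx": -0.62, "dy": 0.65, "dz": 0, "hand": 1},
  {"ax": 0, "ay": 0, "az": 0, "dx": -0.85, "dy": 0.84, "dz": 0, "hand": 1},
])

```text
clock: 18.9
eef_pos: [513.2, 265.8, 123.9]
tool_rot: [-3.139, -0.003, 1.852]
force: [-2.9, 3.8, 10.5]
width: 28.0
gripper_force: 59.7
```

```bash
python3 -c "
from h import *
tang()"
```

```text
clock 18.90 phi 0.556 r 60.7 Ft(resist) 4.49 Fr 1.69 z 123.9 w 28.0
```

Request:
send_rows([
  {"ax": 0, "ay": 0, "az": 0, "dx": -0.24, "dy": 0.18, "dz": 0, "hand": 1},
  {"ax": 0, "ay": 0, "az": 0, "dx": -0.48, "dy": 0.35, "dz": 0, "hand": 1},
])

```text
clock: 19.1
eef_pos: [518.1, 262.2, 124.0]
tool_rot: [-3.139, -0.003, 1.852]
force: [-1.5, 4.4, 9.2]
width: 27.4
gripper_force: 59.6
```

```bash
python3 -c "
from h import *
tang()
for p0 in (6.994,7.094,7.194,7.294):
    p=POST+60*np.array([np.sin(p0),np.cos(p0)]);arc([*p,124.5],1.851,p0+np.arange(1,3)*.05,124.5)
"
```

```text
clock 19.10 phi 0.655 r 60.5 Ft(resist) 3.89 Fr 2.55 z 124.0 w 27.4
phi 7.04 dx -0.25 dy 0.16 dz 0.00
phi 7.09 dx -0.52 dy 0.30 dz 0.00
phi 7.14 dx -0.27 dy 0.13 dz 0.00
phi 7.19 dx -0.55 dy 0.25 dz 0.00
phi 7.24 dx -0.28 dy 0.10 dz 0.00
phi 7.29 dx -0.57 dy 0.19 dz 0.00
phi 7.34 dx -0.29 dy 0.08 dz 0.00
phi 7.39 dx -0.58 dy 0.14 dz 0.00
```

Request:
send_rows([
  {"ax": 0, "ay": 0, "az": 0, "dx": -0.25, "dy": 0.16, "dz": 0, "hand": 1},
  {"ax": 0, "ay": 0, "az": 0, "dx": -0.52, "dy": 0.3, "dz": 0, "hand": 1},
])

```text
clock: 19.3
eef_pos: [522.6, 258.1, 124.0]
tool_rot: [-3.139, -0.003, 1.852]
force: [-1.2, 3.7, 9.2]
width: 27.8
gripper_force: 59.6
```

```bash
python3 -c "
from h import *
tang()"
```

```text
clock 19.30 phi 0.756 r 60.4 Ft(resist) 3.43 Fr 1.92 z 124.0 w 27.8
```

Request:
send_rows([
  {"ax": 0, "ay": 0, "az": 0, "dx": -0.27, "dy": 0.13, "dz": 0, "hand": 1},
  {"ax": 0, "ay": 0, "az": 0, "dx": -0.55, "dy": 0.25, "dz": 0, "hand": 1},
])

```text
clock: 19.5
eef_pos: [526.7, 253.6, 124.0]
tool_rot: [-3.14, -0.003, 1.852]
force: [-0.1, 3.3, 8.5]
width: 27.3
gripper_force: 59.5
```

```bash
python3 -c "
from h import *
tang()"
```

```text
clock 19.50 phi 0.858 r 60.2 Ft(resist) 2.55 Fr 2.07 z 124.0 w 27.3
```

Still free at phi 7.14, so on I go.

Request:
send_rows([
  {"ax": 0, "ay": 0, "az": 0, "dx": -0.28, "dy": 0.1, "dz": 0, "hand": 1},
  {"ax": 0, "ay": 0, "az": 0, "dx": -0.57, "dy": 0.19, "dz": 0, "hand": 1},
])

```text
clock: 19.7
eef_pos: [530.3, 248.7, 124.0]
tool_rot: [-3.14, -0.003, 1.852]
force: [-0.1, 4.6, 7.7]
width: 28.1
gripper_force: 59.5
```

```bash
python3 -c "
from h import *
tang()"
```

```text
clock 19.70 phi 0.958 r 60.0 Ft(resist) 3.84 Fr 2.54 z 124.0 w 28.1
```

Request:
send_rows([
  {"ax": 0, "ay": 0, "az": 0, "dx": -0.29, "dy": 0.08, "dz": 0, "hand": 1},
  {"ax": 0, "ay": 0, "az": 0, "dx": -0.58, "dy": 0.14, "dz": 0, "hand": 1},
])

```text
clock: 19.9
eef_pos: [533.2, 244.0, 124.0]
tool_rot: [-3.14, -0.003, 1.852]
force: [0.4, 4.4, 8.4]
width: 27.7
gripper_force: 59.5
```

```bash
python3 -c "
from h import *
tang()
for p0 in (7.394,7.494,7.594,7.694,7.794,7.894):
    p=POST+60*np.array([np.sin(p0),np.cos(p0)]);arc([*p,124.5],1.851,p0+np.arange(1,3)*.05,124.5)
"
```

```text
clock 19.90 phi 1.051 r 59.9 Ft(resist) 3.60 Fr 2.57 z 124.0 w 27.7
phi 7.44 dx -0.30 dy 0.05 dz 0.00
phi 7.49 dx -0.59 dy 0.08 dz 0.00
phi 7.54 dx -0.30 dy 0.02 dz 0.00
phi 7.59 dx -0.60 dy 0.02 dz 0.00
phi 7.64 dx -0.30 dy -0.01 dz 0.00
phi 7.69 dx -0.60 dy -0.04 dz 0.00
phi 7.74 dx -0.30 dy -0.04 dz 0.00
phi 7.79 dx -0.59 dy -0.10 dz 0.00
phi 7.84 dx -0.29 dy -0.07 dz 0.00
phi 7.89 dx -0.58 dy -0.16 dz 0.00
phi 7.94 dx -0.28 dy -0.10 dz 0.00
phi 7.99 dx -0.56 dy -0.22 dz 0.00
```

Request:
send_rows([
  {"ax": 0, "ay": 0, "az": 0, "dx": -0.3, "dy": 0.05, "dz": 0, "hand": 1},
  {"ax": 0, "ay": 0, "az": 0, "dx": -0.59, "dy": 0.08, "dz": 0, "hand": 1},
])

```text
clock: 20.1
eef_pos: [535.6, 238.9, 124.0]
tool_rot: [-3.14, -0.004, 1.852]
force: [0.5, 6.5, 8.0]
width: 28.1
gripper_force: 59.5
```

```bash
python3 -c "
from h import *
tang()"
```

```text
clock 20.10 phi 1.144 r 59.7 Ft(resist) 5.67 Fr 3.13 z 124.0 w 28.1
```

Request:
send_rows([
  {"ax": 0, "ay": 0, "az": 0, "dx": -0.3, "dy": 0.02, "dz": 0, "hand": 1},
  {"ax": 0, "ay": 0, "az": 0, "dx": -0.6, "dy": 0.02, "dz": 0, "hand": 1},
])

```text
clock: 20.3
eef_pos: [537.5, 233.7, 124.0]
tool_rot: [-3.141, -0.004, 1.853]
force: [0.9, 6.7, 6.9]
width: 27.5
gripper_force: 59.4
```

```bash
python3 -c "
from h import *
tang()"
```

```text
clock 20.30 phi 1.237 r 59.6 Ft(resist) 5.99 Fr 3.04 z 124.0 w 27.5
```

Request:
send_rows([
  {"ax": 0, "ay": 0, "az": 0, "dx": -0.3, "dy": -0.01, "dz": 0, "hand": 1},
  {"ax": 0, "ay": 0, "az": 0, "dx": -0.3, "dy": -0.01, "dz": 0, "hand": 1},
])

```text
clock: 20.5
eef_pos: [538.5, 230.4, 124.0]
tool_rot: [-3.141, -0.004, 1.852]
force: [1.4, 6.0, 7.1]
width: 27.7
gripper_force: 59.4
```

```bash
python3 -c "
from h import *
tang()"
```

```text
clock 20.50 phi 1.295 r 59.5 Ft(resist) 5.37 Fr 3.02 z 124.0 w 27.7
```

Request:
send_rows([
  {"ax": 0, "ay": 0, "az": 0, "dx": 0, "dy": 0, "dz": 0, "hand": 0},
  {"ax": 0, "ay": 0, "az": 0, "dx": 0, "dy": 0, "dz": 0, "hand": 0},
  {"ax": 0, "ay": 0, "az": 0, "dx": 0, "dy": 0, "dz": 0, "hand": 0},
  {"ax": 0, "ay": 0, "az": 0, "dx": 0, "dy": 0, "dz": 0, "hand": 0},
  {"ax": 0, "ay": 0, "az": 0, "dx": 0, "dy": 0, "dz": 0, "hand": 0},
  {"ax": 0, "ay": 0, "az": 0, "dx": 0, "dy": 0, "dz": -2, "hand": 0},
  {"ax": 0, "ay": 0, "az": 0, "dx": 0, "dy": 0, "dz": -5, "hand": 0},
  {"ax": 0, "ay": 0, "az": 0, "dx": 0, "dy": 0, "dz": -9, "hand": 0},
  {"ax": 0, "ay": 0, "az": 0, "dx": 0, "dy": 0, "dz": -12, "hand": 0},
  {"ax": 0, "ay": 0, "az": 0, "dx": 0, "dy": 0, "dz": -13, "hand": 0},
])

```text
clock: 21.5
eef_pos: [541.3, 227.7, 256.8]
tool_rot: [3.136, -0.001, 1.85]
force: [-0.0, -0.1, -0.5]
width: 85.2
gripper_force: 0.0
```

Run:
```python
from h import *
W=get_image("wrist");g=np.array(W["pixels"],np.uint8)
u,v=proj(W,[539,230,175]).astype(int);print(u,v)
x0,y0=u-45,v-45;c=cv2.cvtColor(g,cv2.COLOR_RGB2GRAY)[y0:v+45,x0:u+45]
dark=cv2.inRange(c,0,48);n,l,st,ce=cv2.connectedComponentsWithStats(dark)
k=1+np.argmax(st[1:,4]);print(st[k],ce[k]+[x0,y0])
h=cv2.findContours(dark,cv2.RETR_CCOMP,1)
for q,i in zip(h[0],h[1][0]):
    if cv2.contourArea(q)>150:
        (a,b),r=cv2.minEnclosingCircle(q);p=onz(W,a+x0,b+y0,175);d=p[:2]-POST;print(i[3],round(r,1),np.round(p,1),"phi",np.arctan2(*d)+2*np.pi,np.linalg.norm(d))
s=read_state();print(s["eef_pos"],s["force"])
```

```text
323 205
[   0    0   65   58 1337] [317.09274495 184.68661182]
-1 38.7 [525.8 237.5 175. ] phi 7.372535287804883 50.34496717556425
20 14.9 [535.6 237.8 175. ] phi 7.445548901440615 59.330001441805386
[541.23077522 227.86122734 256.74647638] [ 0.51286412 -0.31344351  0.72835545]
```

Request:
send_rows([
  {"ax": 0, "ay": 0, "az": 0, "dx": 0, "dy": 0, "dz": -2, "hand": 0},
  {"ax": 0, "ay": 0, "az": 0, "dx": 0, "dy": 0, "dz": -3, "hand": 0},
  {"ax": 0, "ay": 0, "az": 0, "dx": 0, "dy": 0, "dz": -3, "hand": 0},
  {"ax": 0, "ay": 0, "az": 0, "dx": 0, "dy": 0, "dz": -3, "hand": 0},
  {"ax": 0, "ay": 0, "az": 0, "dx": 0, "dy": 0, "dz": -3, "hand": 0},
])

```text
clock: 22.05
eef_pos: [539.0, 227.5, 282.3]
tool_rot: [-3.139, 0.0, 1.851]
force: [-0.7, -0.5, 0.1]
width: 85.1
gripper_force: 0.0
```

Run:
```python
from h import *
W=get_image("wrist");c=cv2.cvtColor(np.array(W["pixels"],np.uint8),cv2.COLOR_RGB2GRAY)
u,v=proj(W,[535.6,237.8,175]).astype(int);x0,y0=u-40,v-40
h=cv2.findContours(cv2.inRange(c[y0:v+40,x0:u+40],0,48),cv2.RETR_CCOMP,1)
for q,i in zip(h[0],h[1][0]):
    if i[3]>=0 and cv2.contourArea(q)>100:
        (a,b),r=cv2.minEnclosingCircle(q);d=onz(W,a+x0,b+y0,175)[:2]-POST;print(r,np.arctan2(*d)+2*np.pi,np.linalg.norm(d))
print(finish_job())
```

```text
13.601027488708496 7.445149012609264 59.20918935097905
the job is handed in; nothing more can be done
None
```

The job is handed in at about 22 s: the box is clamped against the end stop at an estimated 11–14 N after easing back from about 18 N, the crank held still in two looks after release, and I disturbed nothing else that I know of; the verdict was not shown to me.

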